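# Turn over the colour chart card

### The arm

A 7-joint arm with a two-finger parallel gripper is mounted at the origin on a cart in front of the work surface, level with it; the furniture and walls round the work are solid. World frame = base frame: x ahead of the robot, y to its left, z up, the work surface at z = 0. Lengths are in m, angles in rad, forces in N, time in s.
With the tool pointing down it reaches from about 0.425 to 0.875 m from the base axis. Payload 4.7 kg.
Tool frame: the origin (TCP) lies midway between the tips of the shut fingers; the grasp point (between the pads) lies 19 mm behind it; y points along the fingers, z is the direction in which the jaws open and shut, and the axes are right-handed (so a half turn about y gives the same grasp; the last joint's range is limited). The gripper opens to 87 mm and grips with 3 to 60 N. Pads are 19 mm wide; open, the fingers measure 117 mm over their backs; the gripper's body (75 mm by 190 mm) begins 51 mm behind the grasp point.
Start: joints at [1.23, 0.321, -0.07, 1.45, 0.023, 1.371, -0.057], TCP at [0.226, -0.61, 0.223] pointing down, gripper open.
Joint ranges: [-2.86, 2.86], [-0.3, 2.09], [-1.38, 1.24], [0.06, 2.45], [-1.56, 4.7], [0.09, 2.05], [-2.69, 2.69]. Speed limits (rad/s): [2.57, 2.57, 3.14, 3.14, 3.14, 3.14, 3.14].

### API

Orientations are given as a rotation vector (axis times angle).
In Python, from bench import ctrl gives the robot as it stands.
- The arm moves only by the tool play_rows, never from a script. Its arguments are lists of equal length, an entry for each row: "translation": the shift along the tool's x, y, z in mm, a list of three; "turn": the turn, a rotation vector about the tool's x, y, z in rad, a list of three; "fingers": the opening, from -1 (shut) to 1 (fully open), so that 0 is half open. In form: {"translation": [[dx, dy, dz], ...], "turn": [[wx, wy, wz], ...], "fingers": [fingers, ...]}. A call has exactly 10 rows; each row shifts and turns the commanded pose from where the row before left it, along the tool's axes as they then stand; what a row does not reach is not made up. A row lasts 1/12 s, in which the tool goes at most 41.7 mm and 7.16 degrees, less where a joint would pass 70% of its speed; a pose out of reach is approached as far as the arm can. A call with a gripper value outside its range is refused whole. The fingers move at their own pace and stop on an object; "grip_force" is the grip in N (left out, the last holds). Time passes only in rows, so rows that do not move let the fingers close, or fill a call up. It gives the time, the measured TCP pose, the force and the opening at its end, in the units of the state.
- ctrl.get_state(): the state, without advancing time (a new reading comes with each control period).
- ctrl.get_image(name): name is "scene" or "side" or "wrist"; returns the picture (384x512x3 uint8, blue, green, red); there is no depth.
- ctrl.camera_info(name): a dict with "camera_matrix" (3x3 intrinsics, pixels), "R" (3x3) and "t" (3): a world point X has camera coordinates R X + t. Camera axes: x right, y down, z forward; pixel columns grow to the right and rows downward; lengths in m; the calibration is good to about 2 mm. A picture is of the moment at which its call begins: read the wrist's pose just before it. camera_info takes no time and is no camera call; for the wrist camera it gives the pose at the moment of the call.
- ctrl.close_job(): hands the job in, once; it reports no verdict.
The state is a dict: "time": time; "joint_positions": joint angles; "qd": joint speeds; "joint_torque": joint torques, N m; "position": TCP position; "tool_rot": TCP orientation; "ft_force": force on the tool from outside, world axes, zero at the start; "torque": the same for the moment, N m; "grip_width": opening from 0.0 (shut) to 1.0 (fully open).
Only numpy, scipy, OpenCV 4.12 (cv2) and the standard library are available. Lean on these libraries where they do the work, as an engineer would, in place of code of your own. Each camera call takes 0.05 s, during which the arm holds its last target.

### The job

The box of indicator strips stands where the hinged colour card has to come down. With the fingertips, push the box along the worktop, upright and never picked up, until it is clear of the card's landing place on the left of the spine; then push the card up by its blue edge bead, over the spine and down until it lies flat on the left side. Leave the beaker, dish, stopper and flask where they are.

Things in the scene. Friction and masses are not known exactly. Their poses are not given: they have to be found in the camera images.
- card_stand: Grey stand fixed to the worktop: low spine block, 164 mm along its x, 44 mm wide (y), 26 mm high, end cheeks 38 mm high. Origin: middle of its underside, on the worktop; x runs along the spine, roughly away from the robot, y to the left, z up. Hinge axis: along x, 28 mm above the origin. Landing place of the card: x -60 to +60 mm, y 0 to +130 mm, bare worktop.
- card_leaf (a joint): Hinge of the card, rad: 0 = flat on the right (-y of the stand), pi/2 = upright, pi = flat on the left (+y), its stop. Starts at 0 to 0.3. Stiff: the card stays at any angle where it is left and takes 1 to 2 N at the bead to turn. Lying flat on either side it is level at 28 mm height over bare worktop, with 20 mm free below the bead.
- bead_mid (a point): Middle of the blue bead, on its centre line, 122 mm from the hinge axis. The card is a rigid white plate with colour patches on both faces, 120 mm along the spine, 4 mm thick; its outer edge is this round bead, 16 mm in diameter, 120 mm long, parallel to the spine (outer rim 130 mm from the hinge axis).
- strip_box: Small carton of indicator strips, blue band and rainbow patches, loose, standing left of the spine: 26 mm (its x) by 60 mm (its y) by 45 mm high, about 80 g. Origin: centre of its underside, z up. Clear of the landing place when its centre is over 73 mm from the stand's origin along the stand's x (either way), or over 142 mm along its +y, and no part is under the card.
- beaker: Clear 250 ml beaker, 71x75x92 mm, loose, well to the left; origin at the centre of its underside. To be left alone.
- dish: Covered petri dish, 65 mm across, 15 mm high, loose, near the front edge on the right; origin at the centre of its underside. To be left alone.
- red_stopper: Red rubber stopper, 29 mm across, 25 mm high, loose, on the right; origin at the centre of its underside. To be left alone.
- flask: Conical flask, 83 mm across, 130 mm high, loose, far right; origin at the centre of its underside. To be left alone.

How it is judged:
On the way, in this order (a step that is already met when the one before it is completed fails the run):
1. the box has been pushed clear of the landing place and stands there, the card not yet turned ((x of strip_box in the frame of card_stand above 0.073 m or x of strip_box in the frame of card_stand below -0.073 m or y of strip_box in the frame of card_stand above 0.142 m) and angle between strip_box's own z axis and vertical below 0.2 rad and linear speed of strip_box below 0.2 m/s), for 0.2 s.
2. the card has been pushed past upright (value of joint card_leaf above 1.65 rad), for 0.05 s.
At the end, for the whole second after the job is handed in: The card lies flat on the left (hinge within 0.1 rad of its left stop); the box stands upright on the worktop (tilt under 0.1 rad, underside within 10 mm of it), at rest, its centre more than 73 mm along the spine from the stand's middle or more than 142 mm to the left of the hinge (value of joint card_leaf above 3.04 rad and (x of strip_box in the frame of card_stand above 0.073 m or x of strip_box in the frame of card_stand below -0.073 m or y of strip_box in the frame of card_stand above 0.142 m) and angle between strip_box's own z axis and vertical below 0.1 rad and height (world z) of strip_box between -0.01 and 0.01 m and linear speed of strip_box below 0.02 m/s); the robot touches nothing.
It fails at once if the box of strips is lifted (more than 15 mm) (height (world z) of strip_box above 0.015 m).
It fails at once if the box of strips is tipped over (angle between strip_box's own z axis and vertical above 0.6 rad).
It fails at once if the beaker, dish, stopper or flask is disturbed (more than 20 mm) (distance of any of beaker, dish, red_stopper, flask from where it was at the start of the episode above 0.02 m).
It also fails if it takes over 61 s, if anything falls off the work surface, if the arm or the gripper's body presses on something with over 40 N, if the wrist force passes 120 N, or if a joint passes its speed limit or range.

## Working session

There is one attempt and no reset: what is moved stays moved. The work goes in short steps, Python scripts to look and compute and a tool call to move; the robot and the scene stay as the last step left them, time stands still between calls to the robot, and variables do not carry over. Pictures are saved under pics/ and viewed, and the job is handed in when it is done.

Besides the shell and the picture viewer there is one more tool, called after "Call:" by a JSON object that holds its "fn" and its "kwargs". play_rows: Moves the arm, as the interface text tells. Its arguments: {"type":"object","properties":{"translation":{"type":"array"},"turn":{"type":"array"},"fingers":{"type":"array"},"grip_force":{"type":"number"}},"required":["translation","turn","fingers"]}

```bash
mkdir -p pics
python3 - <<'E'
from bench import ctrl
import cv2
print(ctrl.get_state())
for n in ["scene","side","wrist"]:
    i=ctrl.camera_info(n); print(n,i)
    cv2.imwrite(f"pics/{n}0.png",ctrl.get_image(n))
E
```

```text
{'time': 0.0, 'joint_positions': array([ 1.23008687,  0.32181778, -0.07007783,  1.45168153,  0.02259571,
        1.37083945, -0.05691392]), 'qd': array([ 5.15906595e-04, -3.76286314e-04, -1.31346884e-03,  1.08687419e-04,
        5.77425868e-06,  4.09301878e-04,  1.18810032e-03]), 'joint_torque': array([ 3.27777025e-04, -4.91289353e+01, -4.03906675e-01, -3.12527668e+01,
       -6.40024804e-02,  4.38906380e-02,  1.99510291e-04]), 'position': array([ 0.22556786, -0.6089943 ,  0.22146161]), 'tool_rot': array([-0.36414546,  2.03041138, -2.02647837]), 'ft_force': array([-0.17035175,  0.41479301, -0.51657875]), 'torque': array([ 0.00260231, -0.05041869,  0.02556149]), 'grip_width': 1.0029018445271418}
scene {'camera_matrix': array([[496.79403341,   0.        , 245.01542958],
       [  0.        , 496.79403341, 191.04515706],
       [  0.        ,   0.        ,   1.        ]]), 'R': array([[ 0.80896969, -0.58782783, -0.00514729],
       [-0.24039314, -0.32281357, -0.91542479],
       [ 0.53645055,  0.74178827, -0.40245617]]), 't': array([-0.42478729,  0.18874141,  1.30541326])}
side {'camera_matrix': array([[349.94564689,   0.        , 257.75142398],
       [  0.        , 349.94564689, 183.48109202],
       [  0.        ,   0.        ,   1.        ]]), 'R': array([[-0.80565094, -0.59208089,  0.01915166],
       [-0.31917787,  0.40661939, -0.8560293 ],
       [ 0.49905115, -0.69577359, -0.51657241]]), 't': array([0.44984933, 0.21198833, 0.79269936])}
wrist {'camera_matrix': array([[303.19120378,   0.        , 254.42169283],
       [  0.        , 303.19120378, 189.82539752],
       [  0.        ,   0.        ,   1.        ]]), 'R': array([[ 0.34687524, -0.93791015, -0.00145293],
       [-0.90414118, -0.33479732,  0.26540438],
       [-0.2494119 , -0.09074855, -0.96413609]]), 't': array([-0.6498421 , -0.03110763,  0.39005425])}
```

View pics/scene0.png

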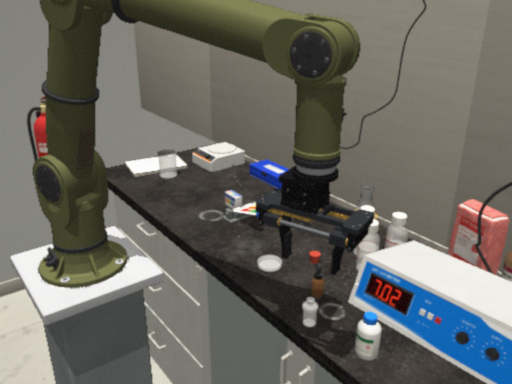

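View pics/side0.png

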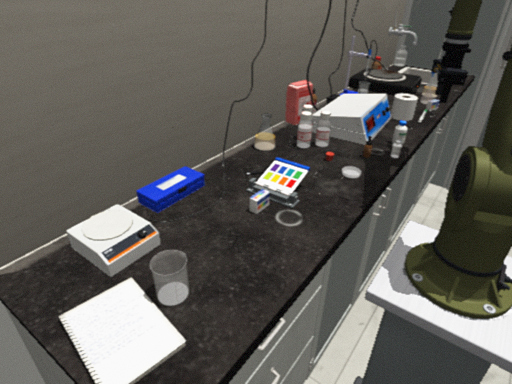

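View pics/wrist0.png

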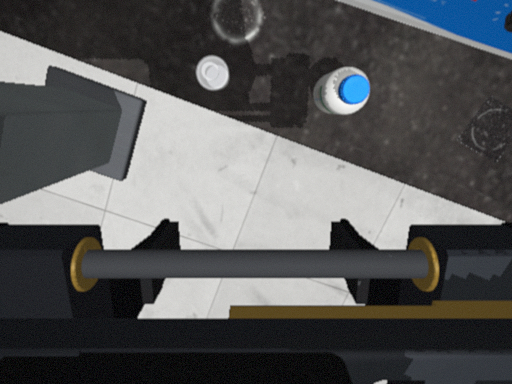

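The side view shows the card and stand at about (280,180), the box at (259,202), the beaker at (170,278) and the dish at (351,172). In the scene view the gripper partly hides the card. I'll zoom in on both.

Run:
```python
import cv2
a=cv2.imread("pics/side0.png")[140:240,220:370]; cv2.imwrite("pics/side0z.png",cv2.resize(a,None,fx=5,fy=5,interpolation=cv2.INTER_CUBIC))
a=cv2.imread("pics/scene0.png")[170:270,180:330]; cv2.imwrite("pics/scene0z.png",cv2.resize(a,None,fx=5,fy=5,interpolation=cv2.INTER_CUBIC))
```

```text
(no output)
```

View pics/side0z.png

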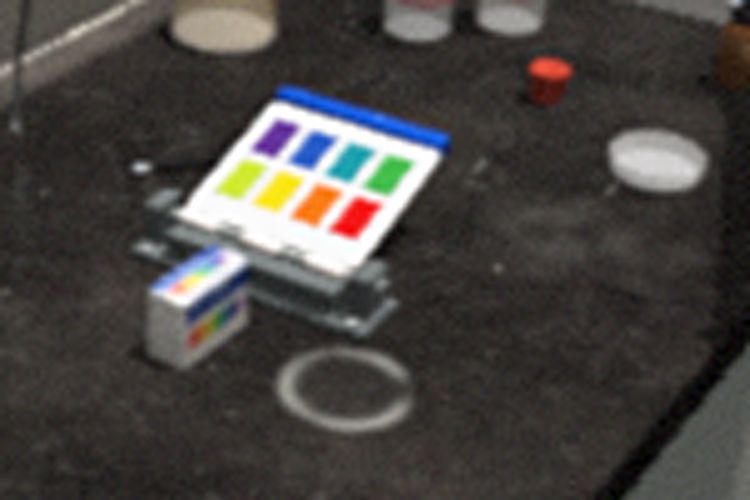

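View pics/scene0z.png

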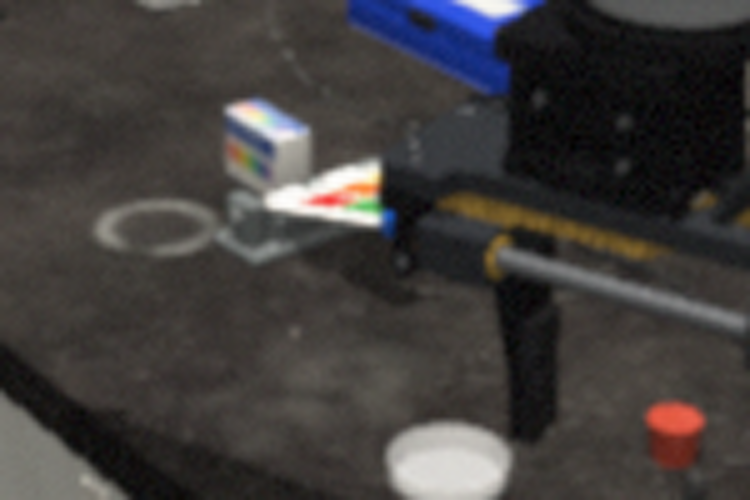

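```bash
cat > h.py <<'E'
from bench import ctrl
import numpy as np, cv2
def proj(n,X):
    i=ctrl.camera_info(n); c=i["R"]@np.asarray(X,float)+i["t"]; p=i["camera_matrix"]@c; return p[:2]/p[2]
def ray(n,uv):
    i=ctrl.camera_info(n); d=i["R"].T@np.linalg.solve(i["camera_matrix"],[uv[0],uv[1],1]); return -i["R"].T@i["t"],d
def onz(n,uv,z):
    o,d=ray(n,uv); return o+d*(z-o[2])/d[2]
E
python3 - <<'E'
from h import *
np.set_printoptions(precision=4,suppress=True)
s=lambda u,v:((u-2)/5+220,(v-2)/5+140)
c=lambda u,v:((u-2)/5+180,(v-2)/5+170)
print("box bottom side",[onz("side",s(*p),0) for p in [(150,352),(184,367),(247,322)]])
print("box top side",[onz("side",s(*p),.045) for p in [(150,292),(190,307),(247,258),(208,246)]])
print("box top scene",[onz("scene",c(*p),.045) for p in [(225,106),(272,138),(311,125),(262,98)]])
print("hinge side",[onz("side",s(*p),.028) for p in [(178,215),(348,275)]])
for z in (.03,.05,.065): print("bead side",z,[onz("side",s(*p),z) for p in [(280,93),(447,145)]])
print("stand base near L/R",[onz("side",s(*p),0) for p in [(136,250),(358,335),(397,305)]])
print("dish",onz("side",s(657,160),.008),"stopper",onz("side",s(549,80),.012),onz("scene",c(675,435),.012))
print("beaker",onz("side",(173,293),0),onz("side",(170,255),.092))
print("flask",onz("side",(265,145),0.01))
E
```

```text
box bottom side [array([0.5285, 0.08  , 0.    ]), array([0.5045, 0.0798, 0.    ]), array([0.5019, 0.021 , 0.    ])]
box top side [array([0.5252, 0.0849, 0.045 ]), array([0.4988, 0.0832, 0.045 ]), array([0.5028, 0.0226, 0.045 ]), array([0.528 , 0.0258, 0.045 ])]
box top scene [array([0.5042, 0.0841, 0.045 ]), array([0.5   , 0.0244, 0.045 ]), array([0.5315, 0.026 , 0.045 ]), array([0.531 , 0.0804, 0.045 ])]
hinge side [array([ 0.5793, -0.0143,  0.028 ]), array([ 0.4604, -0.0211,  0.028 ])]
bead side 0.03 [array([ 0.62  , -0.1878,  0.03  ]), array([ 0.4911, -0.1937,  0.03  ])]
bead side 0.05 [array([ 0.5988, -0.1545,  0.05  ]), array([ 0.4746, -0.1602,  0.05  ])]
bead side 0.065 [array([ 0.5829, -0.1295,  0.065 ]), array([ 0.4622, -0.1351,  0.065 ])]
stand base near L/R [array([ 0.6021, -0.0017,  0.    ]), array([ 0.4432, -0.0078,  0.    ]), array([ 0.4412, -0.049 ,  0.    ])]
dish [ 0.386 -0.301  0.008] stopper [ 0.4959 -0.3583  0.012 ] [ 0.4955 -0.3519  0.012 ]
beaker [0.473 0.418 0.   ] [0.4822 0.4048 0.092 ]
flask [ 0.7362 -0.2891  0.01  ]
```

```bash
cat >> h.py <<'E'
from scipy.spatial.transform import Rotation as Ro
np.set_printoptions(precision=3,suppress=True)
def plan(p,Rm,n,start=None):
    """n equal rows to world pose; returns tool-frame shift per row [mm] and turn per row"""
    s=ctrl.get_state(); P=s["position"];R0=Ro.from_rotvec(s["tool_rot"])
    if start: P,R0=np.array(start[0]),Ro.from_matrix(start[1])
    w=(R0.inv()*Ro.from_matrix(Rm)).as_rotvec()
    out=[]
    for k in range(n):
        Rk=R0*Ro.from_rotvec(w*k/n); out.append(Rk.inv().apply((np.array(p)-P)/n)*1000)
    print("turn/row",w/n,"deg",np.degrees(np.linalg.norm(w)/n)); print(np.round(np.array(out),1).tolist())
def down(zdir):
    y=np.array([0,0,-1.]); z=np.array(zdir,float); z/=np.linalg.norm(z); return np.column_stack([np.cross(y,z),y,z])
def tilt(a,psi=0.0,zs=1):
    # fingers point to stand +y and down, a from vertical; z along +-stand x
    d=np.array([0,np.sin(a),-np.cos(a)]); z=np.array([zs,0,0.]); M=np.column_stack([np.cross(d,z),d,z])
    return Ro.from_euler("z",psi).as_matrix()@M
E
python3 - <<'E'
from h import *
s=ctrl.get_state(); print(Ro.from_rotvec(s["tool_rot"]).as_matrix())
for z in ([0,1,0],[0,-1,0]): plan([.44,.055,.12],down(z),30)
plan([.44,.055,.12],down([1,0,0]),20)
E
```

```text
[[-0.938 -0.001  0.347]
 [-0.347  0.001 -0.938]
 [ 0.    -1.    -0.001]]
turn/row [ 0.    -0.093 -0.   ] deg 5.322375490611549
[[-14.4, 3.4, -18.3], [-16.0, 3.4, -16.9], [-17.5, 3.4, -15.3], [-18.9, 3.4, -13.6], [-20.0, 3.4, -11.8], [-21.1, 3.4, -9.9], [-21.9, 3.4, -7.9], [-22.5, 3.4, -5.8], [-23.0, 3.4, -3.7], [-23.2, 3.4, -1.6], [-23.3, 3.4, 0.6], [-23.1, 3.4, 2.7], [-22.7, 3.4, 4.9], [-22.2, 3.4, 7.0], [-21.5, 3.4, 9.0], [-20.5, 3.4, 10.9], [-19.4, 3.4, 12.8], [-18.2, 3.4, 14.5], [-16.7, 3.4, 16.2], [-15.2, 3.4, 17.6], [-13.5, 3.4, 19.0], [-11.6, 3.4, 20.1], [-9.7, 3.4, 21.1], [-7.7, 3.4, 21.9], [-5.6, 3.4, 22.6], [-3.5, 3.4, 23.0], [-1.4, 3.4, 23.2], [0.8, 3.4, 23.3], [2.9, 3.4, 23.1], [5.1, 3.4, 22.7]]
turn/row [0.    0.012 0.   ] deg 0.6776301494267312
[[-14.4, 3.4, -18.3], [-14.2, 3.4, -18.4], [-14.0, 3.4, -18.6], [-13.7, 3.4, -18.8], [-13.5, 3.4, -18.9], [-13.3, 3.4, -19.1], [-13.1, 3.4, -19.2], [-12.8, 3.4, -19.4], [-12.6, 3.4, -19.6], [-12.4, 3.4, -19.7], [-12.1, 3.4, -19.8], [-11.9, 3.4, -20.0], [-11.7, 3.4, -20.1], [-11.4, 3.4, -20.3], [-11.2, 3.4, -20.4], [-10.9, 3.4, -20.5], [-10.7, 3.4, -20.7], [-10.5, 3.4, -20.8], [-10.2, 3.4, -20.9], [-10.0, 3.4, -21.0], [-9.7, 3.4, -21.1], [-9.5, 3.4, -21.3], [-9.2, 3.4, -21.4], [-9.0, 3.4, -21.5], [-8.7, 3.4, -21.6], [-8.4, 3.4, -21.7], [-8.2, 3.4, -21.8], [-7.9, 3.4, -21.9], [-7.7, 3.4, -22.0], [-7.4, 3.4, -22.1]]
turn/row [ 0.    -0.061 -0.   ] deg 3.483565084040098
[[-21.6, 5.1, -27.4], [-23.2, 5.1, -26.0], [-24.8, 5.1, -24.6], [-26.2, 5.1, -23.0], [-27.6, 5.1, -21.4], [-28.8, 5.1, -19.7], [-29.9, 5.1, -17.9], [-31.0, 5.1, -16.1], [-31.9, 5.1, -14.1], [-32.7, 5.1, -12.2], [-33.4, 5.1, -10.2], [-33.9, 5.1, -8.1], [-34.4, 5.1, -6.0], [-34.7, 5.1, -3.9], [-34.8, 5.1, -1.8], [-34.9, 5.1, 0.3], [-34.8, 5.1, 2.4], [-34.6, 5.1, 4.5], [-34.3, 5.1, 6.6], [-33.8, 5.1, 8.7]]
```

Call:
{"fn": "play_rows", "kwargs": {"translation": [[-29,2,-22],[-29,2,-22],[-29,2,-22],[-29,2,-22],[-29,2,-22],[-29,2,-22],[-29,2,-22],[-29,2,-22],[-29,2,-22],[-29,2,-22]], "turn": [[0,0,0],[0,0,0],[0,0,0],[0,0,0],[0,0,0],[0,0,0],[0,0,0],[0,0,0],[0,0,0],[0,0,0]], "fingers": [-0.5,-0.5,-0.5,-0.5,-0.5,-0.5,-0.5,-0.5,-0.5,-0.5]}}

```text
time: 0.98
position: [0.4218, -0.3008, 0.2024]
tool_rot: [-0.364, 2.028, -2.029]
ft_force: [0.3, 1.0, 0.0]
grip_width: 0.328
```

Run:
```python
from h import *
s=ctrl.get_state(); print(s)
cv2.imwrite("pics/scene1.png",cv2.resize(ctrl.get_image("scene")[130:310,130:370],None,fx=3,fy=3,interpolation=cv2.INTER_CUBIC))
plan([.445,.055,.13],down([0,-1,0]),12)
```

```text
{'time': 0.9833, 'joint_positions': array([ 0.88 ,  0.067, -0.324,  1.794,  0.023,  1.284, -0.666]), 'qd': array([-0.458, -0.04 , -0.387,  0.097,  0.012, -0.059, -0.842]), 'joint_torque': array([  2.552, -33.751,   0.511, -30.317,  -0.074,   0.257,   0.91 ]), 'position': array([ 0.422, -0.301,  0.202]), 'tool_rot': array([-0.364,  2.028, -2.029]), 'ft_force': array([0.263, 0.996, 0.031]), 'torque': array([-0.008, -0.045, -0.02 ]), 'grip_width': 0.32790678610759466}
turn/row [ 0.    0.03 -0.  ] deg 1.7441172795507212
[[-11.7, 6.2, -26.5], [-10.9, 6.1, -26.8], [-10.1, 6.1, -27.1], [-9.3, 6.1, -27.4], [-8.4, 6.1, -27.7], [-7.6, 6.1, -28.0], [-6.7, 6.1, -28.2], [-5.9, 6.1, -28.4], [-5.0, 6.1, -28.5], [-4.1, 6.0, -28.7], [-3.3, 6.0, -28.8], [-2.4, 6.0, -28.9]]
```

View pics/scene1.png

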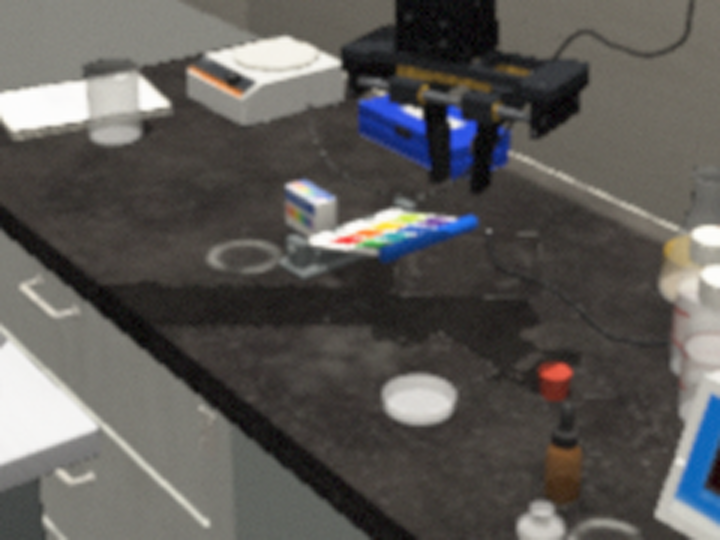

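The scene view now shows the whole card: the bead runs from about (259,214) to (288,204) in full-image pixels, with the box at (233,198). I'll use it to cross-check the bead.

Run:
```python
from h import *
s=lambda u,v:((u-2)/5+220,(v-2)/5+140)
c=lambda u,v:((u-1)/3+130,(v-1)/3+130)
for a,b in (((447,145),(388,254)),((280,93),(475,222))):
    o1,d1=ray("side",s(*a));o2,d2=ray("scene",c(*b))
    t=np.linalg.lstsq(np.column_stack([d1,-d2]),o2-o1,rcond=None)[0]
    print(o1+d1*t[0],o2+d2*t[1])
# front cheek in scene
print(onz("scene",c(283,240),.038),onz("scene",c(400,203),.038))
```

```text
[ 0.467 -0.145  0.059] [ 0.469 -0.145  0.061]
[ 0.588 -0.137  0.061] [ 0.586 -0.137  0.059]
[ 0.432 -0.02   0.038] [ 0.583 -0.019  0.038]
```

Call:
{"fn": "play_rows", "kwargs": {"translation": [[-14,6,-32],[-13,6,-32],[-12,6,-32],[-11,6,-33],[-10,6,-33],[-9,6,-33],[-8,6,-34],[-7,6,-34],[-5,6,-34],[-4,6,-34]], "turn": [[0,0.036,0],[0,0.036,0],[0,0.036,0],[0,0.036,0],[0,0.036,0],[0,0.036,0],[0,0.036,0],[0,0.036,0],[0,0.036,0],[0,0.036,0]], "fingers": [-0.5,-0.5,-0.5,-0.5,-0.5,-0.5,-0.5,-0.5,-0.5,-0.5]}}

```text
time: 1.87
position: [0.4489, 0.0431, 0.1423]
tool_rot: [-0.008, -2.217, 2.219]
ft_force: [1.0, 0.7, 1.2]
grip_width: 0.249
```

Run:
```python
from h import *
s=ctrl.get_state(); print(s["position"],Ro.from_rotvec(s["tool_rot"]).as_matrix(),s["joint_positions"])
cv2.imwrite("pics/wrist2.png",ctrl.get_image("wrist"))
cv2.imwrite("pics/side2.png",cv2.resize(ctrl.get_image("side")[100:260,180:400],None,fx=3,fy=3,interpolation=cv2.INTER_CUBIC))
```

```text
[0.449 0.043 0.142] [[-1.     0.    -0.007]
 [ 0.007 -0.001 -1.   ]
 [-0.    -1.     0.001]] [ 0.562 -0.026 -0.7    2.004 -0.017  1.157 -1.708]
```

View pics/wrist2.png

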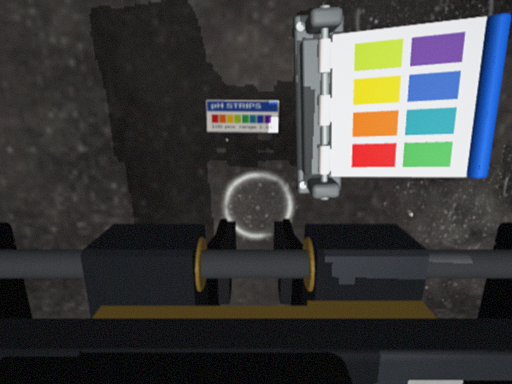

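View pics/side2.png

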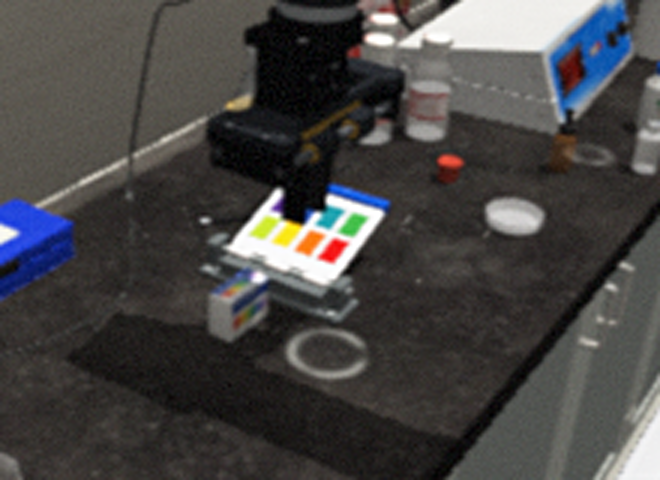

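The wrist view shows the box top at (206..279, 98..132), the hinge axis along column ~325 (rows ~18 to 188), and the bead on the right from (497,15) to (480,178). The ring at (258,205) is a flat mark on the worktop.

Run:
```python
from h import *
f=lambda *p:[onz("wrist",q,p[0]) for q in p[1:]]
print(*f(.045,(206,99),(279,101),(279,132),(206,132)))
print("hinge",*f(.028,(325,18),(325,188)))
print("cheek",*f(.038,(311,12),(343,10),(311,190),(343,195)))
print("bead",*f(.060,(497,15),(480,178)))
plan([.47,.055,.045],down([0,-1,0]),10)
```

```text
[0.528 0.087 0.045] [0.526 0.028 0.045] [0.501 0.027 0.045] [0.501 0.088 0.045]
hinge [ 0.591 -0.01   0.028] [ 0.448 -0.019  0.028]
cheek [0.593 0.004 0.038] [ 0.595 -0.021  0.038] [ 0.449 -0.004  0.038] [ 0.444 -0.033  0.038]
bead [ 0.586 -0.126  0.06 ] [ 0.465 -0.138  0.06 ]
turn/row [0. 0. 0.] deg 0.023561641255666753
[[-2.2, 9.7, -0.7], [-2.2, 9.7, -0.7], [-2.2, 9.7, -0.7], [-2.2, 9.7, -0.7], [-2.2, 9.7, -0.7], [-2.2, 9.7, -0.7], [-2.2, 9.7, -0.7], [-2.2, 9.7, -0.7], [-2.2, 9.7, -0.7], [-2.2, 9.7, -0.7]]
```

Call:
{"fn": "play_rows", "kwargs": {"translation": [[-2,13,-2],[-2,13,-2],[-2,13,-2],[-2,13,-2],[-2,13,-1],[-2,13,-1],[-2,13,-1],[-1,13,-1],[-1,13,-1],[0,10,0]], "turn": [[0,0,0],[0,0,0],[0,0,0],[0,0,0],[0,0,0],[0,0,0],[0,0,0],[0,0,0],[0,0,0],[0,0,0]], "fingers": [-0.5,-0.5,-0.5,-0.5,-0.5,-0.5,-0.5,-0.5,-0.5,-0.5]}}

```text
time: 2.8
position: [0.465, 0.0539, 0.0144]
tool_rot: [-0.005, -2.218, 2.218]
ft_force: [-0.8, -0.6, -0.2]
grip_width: 0.252
```

Call:
{"fn": "play_rows", "kwargs": {"translation": [[-6,0,-1],[-7,0,-1],[-7,0,0],[-7,0,0],[-7,0,0],[-7,0,0],[-7,0,0],[-7,0,0],[-7,0,0],[-7,0,0]], "turn": [[0,0,0],[0,0,0],[0,0,0],[0,0,0],[0,0,0],[0,0,0],[0,0,0],[0,0,0],[0,0,0],[0,0,0]], "fingers": [-0.5,-0.5,-0.5,-0.5,-0.5,-0.5,-0.5,-0.5,-0.5,-0.5]}}

```text
time: 3.63
position: [0.5349, 0.0562, 0.0155]
tool_rot: [-0.006, -2.219, 2.219]
ft_force: [-0.4, 0.1, -0.1]
grip_width: 0.25
```

Run:
```python
from h import *
a=ctrl.get_image("side")[100:260,180:400];b=ctrl.get_image("scene")[130:290,130:350]
cv2.imwrite("pics/both3.png",cv2.resize(np.vstack([a,b]),None,fx=1.8,fy=1.8,interpolation=cv2.INTER_CUBIC))
```

```text
(no output)
```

View pics/both3.png

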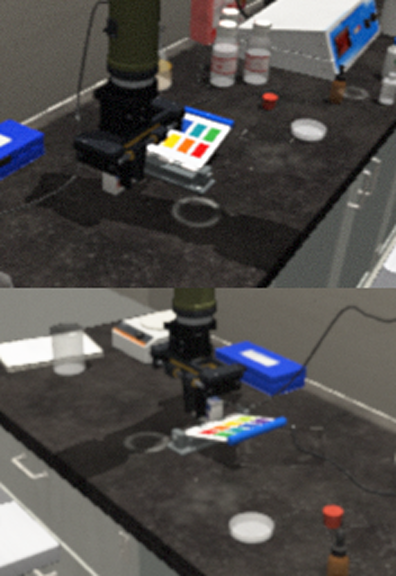

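The box is upright ahead of the fingers. I'll check where the blue case is before pushing further.

Run:
```python
from h import *
print(onz("side",(203,187),0.0),onz("side",(147,207),0.0),onz("side",(139,188),0.04))
```

```text
[0.72  0.071 0.   ] [0.77  0.249 0.   ] [0.815 0.235 0.04 ]
```

Call:
{"fn": "play_rows", "kwargs": {"translation": [[-7,0,0],[-7,0,0],[-7,0,0],[-7,0,0],[-7,0,0],[-7,0,0],[-7,0,0],[-6,0,0],[-4,0,0],[-2,0,0]], "turn": [[0,0,0],[0,0,0],[0,0,0],[0,0,0],[0,0,0],[0,0,0],[0,0,0],[0,0,0],[0,0,0],[0,0,0]], "fingers": [-0.5,-0.5,-0.5,-0.5,-0.5,-0.5,-0.5,-0.5,-0.5,-0.5]}}

```text
time: 4.57
position: [0.5959, 0.056, 0.0155]
tool_rot: [-0.006, -2.219, 2.219]
ft_force: [-0.5, -0.1, 0.8]
grip_width: 0.247
```

Call:
{"fn": "play_rows", "kwargs": {"translation": [[5,0,0],[10,0,0],[12,0,0],[12,0,0],[10,-6,0],[5,-20,0],[5,-25,0],[5,-30,0],[5,-30,0],[5,-20,0]], "turn": [[0,0,0],[0,0,0],[0,0,0],[0,0,0],[0,0,0],[0,0,0],[0,0,0],[0,0,0],[0,0,0],[0,0,0]], "fingers": [-0.5,-0.5,-0.5,-0.5,-0.5,-0.5,-0.5,-0.5,-0.5,-0.5]}}

```text
time: 5.4
position: [0.5206, 0.0567, 0.149]
tool_rot: [-0.008, -2.219, 2.221]
ft_force: [0.8, -0.2, 0.5]
grip_width: 0.251
```

Run:
```python
from h import *
print(ctrl.get_state()["position"],ctrl.get_state()["joint_positions"])
cv2.imwrite("pics/wrist4.png",ctrl.get_image("wrist"))
a=ctrl.get_image("side")[100:260,180:400]
cv2.imwrite("pics/side4.png",cv2.resize(a,None,fx=3,fy=3,interpolation=cv2.INTER_CUBIC))
```

```text
[0.521 0.057 0.149] [ 0.507  0.158 -0.72   1.839  0.114  1.184 -1.825]
```

View pics/wrist4.png

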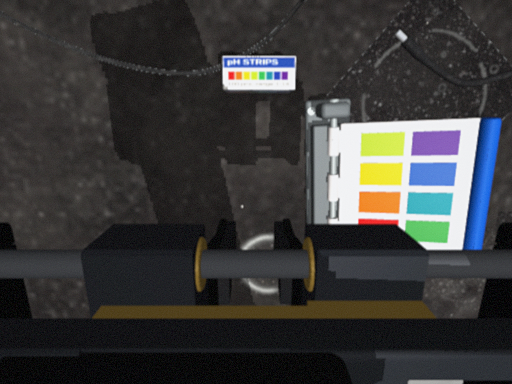

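View pics/side4.png

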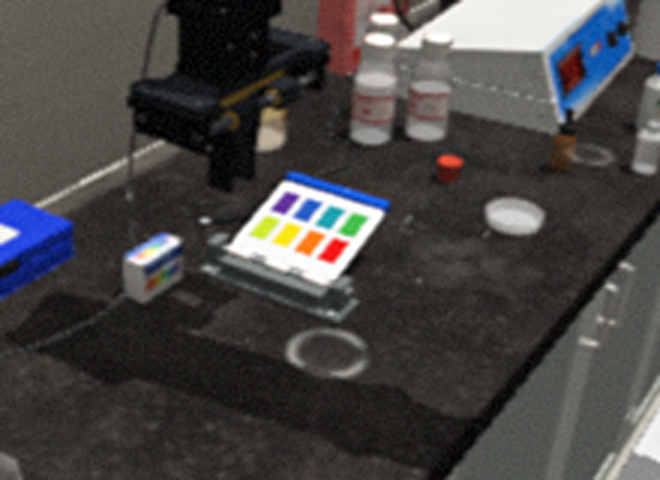

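The box stands upright past the far end of the stand: wrist (222..296, 54..90), side (153,268). I'll check its position and plan the card approach.

Run:
```python
from h import *
f=lambda *p:np.array([onz("wrist",q,p[0]) for q in p[1:]])
b=f(.045,(222,55),(296,56),(295,89),(222,89)); print(b,b.mean(0))
print("cheek far",f(.038,(307,101),(350,99)),"hinge",f(.028,(334,122),(334,220)),"bead",f(.06,(490,120)))
print(plan([.525,-.19,.17],tilt(np.radians(0),.055,-1),24))
print(plan([.525,-.19,.17],tilt(np.radians(0),.055,1),24))
i=ctrl.camera_info("wrist"); R=Ro.from_rotvec(ctrl.get_state()["tool_rot"])
print("cam in tool", R.inv().apply(-i["R"].T@i["t"]-ctrl.get_state()["position"]))
```

```text
[[0.637 0.082 0.045]
 [0.636 0.022 0.045]
 [0.61  0.022 0.045]
 [0.61  0.083 0.045]] [0.623 0.052 0.045]
cheek far [[ 0.6    0.01   0.038]
 [ 0.602 -0.027  0.038]] hinge [[ 0.582 -0.017  0.028]
 [ 0.486 -0.023  0.028]] bead [[ 0.584 -0.136  0.06 ]]
turn/row [ 0.     0.063 -0.   ] deg 3.60710403703195
[[-0.2, -0.8, 10.3], [-0.8, -0.8, 10.3], [-1.5, -0.8, 10.2], [-2.1, -0.8, 10.1], [-2.7, -0.8, 9.9], [-3.4, -0.8, 9.7], [-4.0, -0.8, 9.5], [-4.5, -0.8, 9.2], [-5.1, -0.8, 8.9], [-5.7, -0.8, 8.6], [-6.2, -0.8, 8.2], [-6.7, -0.8, 7.8], [-7.2, -0.8, 7.4], [-7.6, -0.8, 6.9], [-8.0, -0.8, 6.4], [-8.4, -0.8, 5.9], [-8.8, -0.8, 5.3], [-9.1, -0.8, 4.8], [-9.4, -0.8, 4.2], [-9.6, -0.8, 3.6], [-9.8, -0.8, 3.0], [-10.0, -0.8, 2.4], [-10.1, -0.8, 1.7], [-10.2, -0.8, 1.1]]
None
turn/row [-0.    -0.068 -0.   ] deg 3.8929485558354386
[[-0.2, -0.8, 10.3], [0.5, -0.8, 10.3], [1.2, -0.8, 10.2], [1.9, -0.8, 10.1], [2.6, -0.8, 10.0], [3.3, -0.8, 9.8], [3.9, -0.8, 9.5], [4.5, -0.8, 9.2], [5.2, -0.8, 8.9], [5.8, -0.8, 8.5], [6.3, -0.8, 8.1], [6.9, -0.8, 7.7], [7.4, -0.8, 7.2], [7.8, -0.8, 6.7], [8.3, -0.8, 6.1], [8.7, -0.8, 5.5], [9.0, -0.8, 4.9], [9.3, -0.8, 4.3], [9.6, -0.8, 3.7], [9.8, -0.8, 3.0], [10.0, -0.8, 2.3], [10.1, -0.8, 1.6], [10.2, -0.8, 1.0], [10.3, -0.8, 0.3]]
None
cam in tool [-0.073 -0.162  0.   ]
```

Call:
{"fn": "play_rows", "kwargs": {"translation": [[0,-1,12],[1,-1,12],[2,-1,12],[3,-1,12],[4,-1,12],[5,-1,11],[6,-1,11],[6,-1,11],[7,-1,10],[8,-1,9]], "turn": [[0,-0.082,0],[0,-0.082,0],[0,-0.082,0],[0,-0.082,0],[0,-0.082,0],[0,-0.082,0],[0,-0.082,0],[0,-0.082,0],[0,-0.082,0],[0,-0.082,0]], "fingers": [-1,-1,-1,-1,-1,-1,-1,-1,-1,-1]}}

```text
time: 6.33
position: [0.5205, -0.0667, 0.1552]
tool_rot: [-0.756, 1.739, -1.738]
ft_force: [0.1, -0.1, -0.3]
grip_width: 0.004
```

Call:
{"fn": "play_rows", "kwargs": {"translation": [[8,-1,9],[9,-1,8],[10,-1,7],[10,-1,6],[11,-1,5],[11,-1,4],[12,-1,3],[12,-1,2],[12,-1,2],[12,-1,1]], "turn": [[0,-0.082,0],[0,-0.082,0],[0,-0.082,0],[0,-0.082,0],[0,-0.082,0],[0,-0.082,0],[0,-0.082,0],[0,-0.082,0],[0,-0.082,0],[0,-0.082,0]], "fingers": [-1,-1,-1,-1,-1,-1,-1,-1,-1,-1]}}

```text
time: 7.17
position: [0.524, -0.1867, 0.1652]
tool_rot: [-1.242, 1.161, -1.158]
ft_force: [-0.8, 0.4, -0.6]
grip_width: 0.005
```

Run:
```python
from h import *
s=ctrl.get_state(); print(s["position"],s["joint_positions"]);print(Ro.from_rotvec(s["tool_rot"]).as_matrix())
plan([.525,-.20,.13],tilt(np.radians(65),.06,1),10)
cv2.imwrite("pics/wrist5.png",ctrl.get_image("wrist"))
```

```text
[ 0.524 -0.187  0.165] [ 0.919  0.224 -0.705  1.741  0.153  1.235  0.243]
[[ 0.068 -0.002  0.998]
 [-0.998  0.     0.068]
 [-0.    -1.    -0.002]]
turn/row [0.001 0.001 0.113] deg 6.498145122592224
[[1.3, 3.5, 0.0], [1.7, 3.3, 0.0], [2.1, 3.1, 0.0], [2.4, 2.9, 0.0], [2.7, 2.6, 0.0], [3.0, 2.3, 0.0], [3.3, 1.9, 0.0], [3.4, 1.5, 0.0], [3.6, 1.1, 0.0], [3.7, 0.7, 0.0]]
```

View pics/wrist5.png

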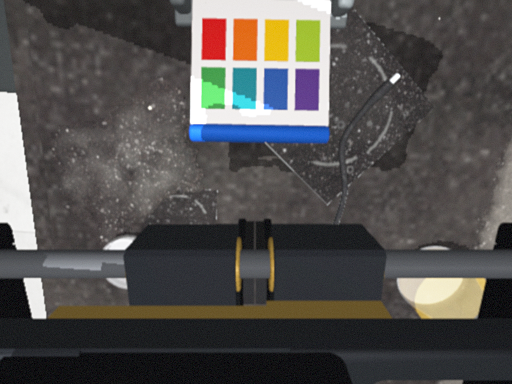

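Call:
{"fn": "play_rows", "kwargs": {"translation": [[1,0,0],[2,0,0],[2,0,0],[2,0,0],[3,0,0],[3,0,0],[3,0,0],[3,0,0],[4,0,0],[4,0,0]], "turn": [[0,0,0.113],[0,0,0.113],[0,0,0.113],[0,0,0.113],[0,0,0.113],[0,0,0.113],[0,0,0.113],[0,0,0.113],[0,0,0.113],[0,0,0.113]], "fingers": [-1,-1,-1,-1,-1,-1,-1,-1,-1,-1]}}

```text
time: 8.05
position: [0.5265, -0.208, 0.1513]
tool_rot: [-0.39, 1.532, -0.293]
ft_force: [0.8, -0.2, 0.5]
grip_width: 0.005
```

Run:
```python
from h import *
s=ctrl.get_state(); print(s["position"],s["joint_positions"]);print(Ro.from_rotvec(s["tool_rot"]).as_matrix())
a=ctrl.get_image("side")[100:260,180:400];b=ctrl.get_image("scene")[100:290,150:410]
cv2.imwrite("pics/side6.png",cv2.resize(a,None,fx=3,fy=3,interpolation=cv2.INTER_CUBIC))
cv2.imwrite("pics/scene6.png",cv2.resize(b,None,fx=3,fy=3,interpolation=cv2.INTER_CUBIC))
```

```text
[ 0.526 -0.208  0.151] [ 1.165  0.913 -0.685  1.31  -0.37   1.767  0.618]
[[ 0.024 -0.057  0.998]
 [-0.422  0.905  0.062]
 [-0.906 -0.422 -0.002]]
```

View pics/side6.png

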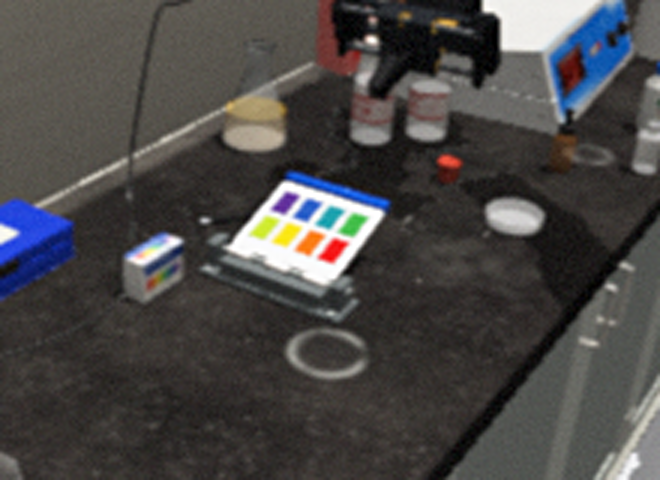

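View pics/scene6.png

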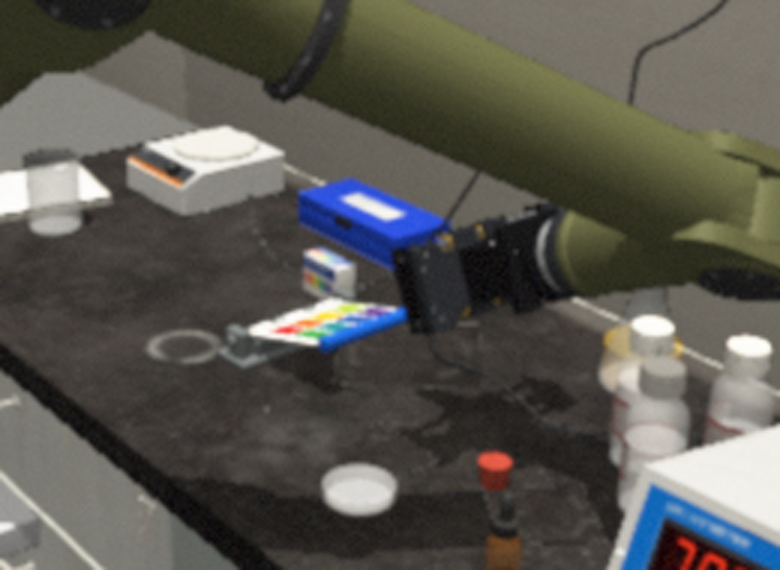

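Tool tilted about 65°, pointing at the bead side; the box, stopper (side 448,168) and dish are untouched. Next I lower it to the right of the bead.

Call:
{"fn": "play_rows", "kwargs": {"translation": [[8,5,0],[8,5,0],[8,5,0],[8,5,0],[8,5,0],[8,5,0],[9,4,0],[9,4,0],[9,4,0],[8,4,0]], "turn": [[0,0,0],[0,0,0],[0,0,0],[0,0,0],[0,0,0],[0,0,0],[0,0,0],[0,0,0],[0,0,0],[0,0,0]], "fingers": [-1,-1,-1,-1,-1,-1,-1,-1,-1,-1]}}

```text
time: 8.98
position: [0.5263, -0.2016, 0.0557]
tool_rot: [-0.394, 1.529, -0.296]
ft_force: [-0.1, 0.3, -0.2]
grip_width: 0.006
```

Run:
```python
from h import *
s=ctrl.get_state(); print(s["position"],s["joint_positions"],s["ft_force"]);print(Ro.from_rotvec(s["tool_rot"]).as_matrix())
a=ctrl.get_image("side")[100:260,220:400];b=ctrl.get_image("wrist")
cv2.imwrite("pics/side7.png",cv2.resize(a,None,fx=4,fy=3.7,interpolation=cv2.INTER_CUBIC))
cv2.imwrite("pics/wrist7.png",b)
```

```text
[ 0.526 -0.202  0.056] [ 1.142  1.02  -0.646  1.332 -0.312  1.666  0.697] [-0.137  0.289 -0.223]
[[ 0.027 -0.058  0.998]
 [-0.426  0.903  0.064]
 [-0.904 -0.427 -0.   ]]
```

View pics/side7.png

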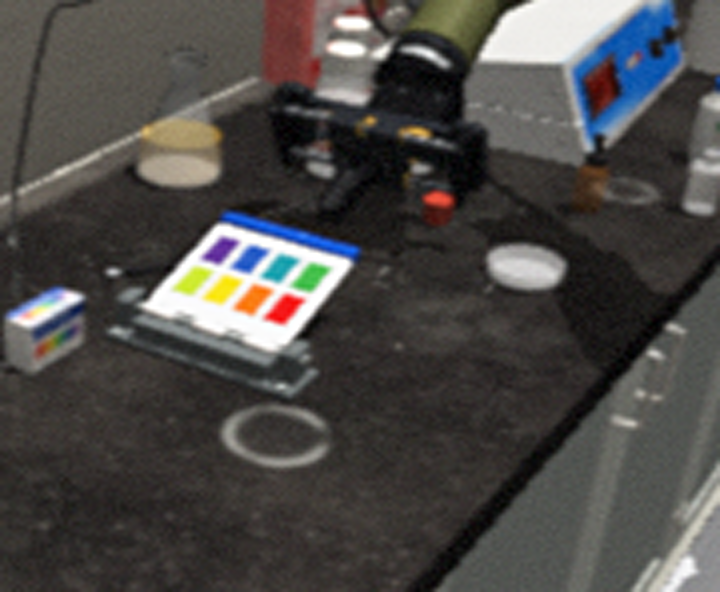

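View pics/wrist7.png

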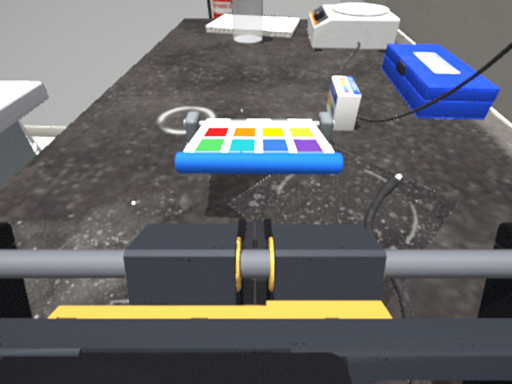

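Call:
{"fn": "play_rows", "kwargs": {"translation": [[0,6,0],[0,6,0],[0,6,0],[0,6,0],[0,6,0],[0,6,0],[0,6,0],[0,6,0],[0,6,0],[0,6,0]], "turn": [[0,0,0],[0,0,0],[0,0,0],[0,0,0],[0,0,0],[0,0,0],[0,0,0],[0,0,0],[0,0,0],[0,0,0]], "fingers": [-1,-1,-1,-1,-1,-1,-1,-1,-1,-1]}}

```text
time: 9.92
position: [0.5229, -0.1468, 0.0312]
tool_rot: [-0.394, 1.528, -0.296]
ft_force: [0.5, -0.1, -0.2]
grip_width: 0.004
```

Run:
```python
from h import *
s=ctrl.get_state(); print(s["position"],s["joint_positions"],s["ft_force"])
a=ctrl.get_image("side")[110:220,240:360];b=ctrl.get_image("scene")[130:270,190:370]
cv2.imwrite("pics/side8.png",cv2.resize(a,None,fx=5,fy=5,interpolation=cv2.INTER_CUBIC))
cv2.imwrite("pics/scene8.png",cv2.resize(b,None,fx=4,fy=4,interpolation=cv2.INTER_CUBIC))
# arc plan: corner follows bead
```

```text
[ 0.523 -0.147  0.031] [ 1.131  1.004 -0.661  1.452 -0.324  1.552  0.71 ] [ 0.524 -0.133 -0.232]
```

View pics/side8.png

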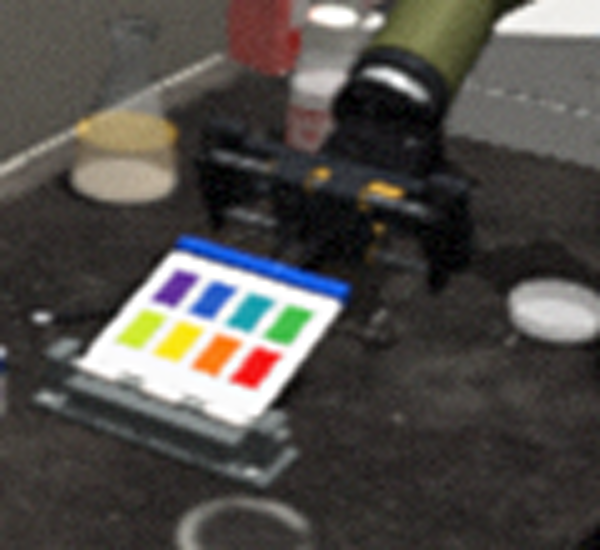

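View pics/scene8.png

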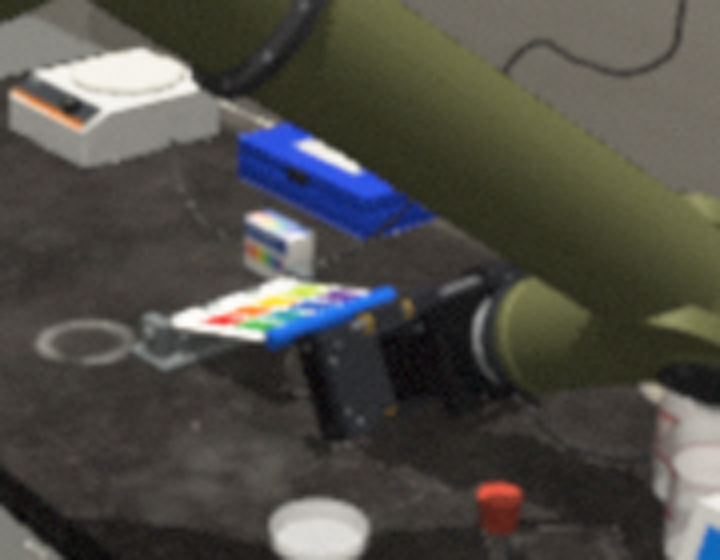

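The tip is under the bead with no contact force. I'll compute the arc rows: rotate with the card up to upright, then hold the tool vertical and follow the bead over with the corner of the tip.

```bash
cat >> h.py <<'E'
H=np.array([-.021,.028]); X0=.521; psi=.06
def pose(th,a,gap=0,s=5,inb=4):
    B=H+.122*np.array([-np.cos(th),np.sin(th)]); t=np.array([np.sin(th),np.cos(th)])
    n=np.array([np.cos(a),np.sin(a)]); d=np.array([np.sin(a),-np.cos(a)]); rad=np.array([np.cos(th),-np.sin(th)])
    if th<np.pi/2+.01 and abs(a-(np.pi/2-th))<.05: q=B-(17.5+gap)/1e3*n+s/1e3*d
    else: q=B-(8+gap)/1e3*t-.0095*n+inb/1e3*rad
    # stand (y,z) -> world
    y=q[0]-H[0]; c,si=np.cos(psi),np.sin(psi); x=.003
    return np.array([X0+x*c-y*si, H[0]+x*si+y*c, q[1]]), tilt(a,psi,1)
def rows(poses):
    s=ctrl.get_state(); P=s["position"];R0=Ro.from_rotvec(s["tool_rot"]); T=[];W=[]
    for p,M in poses:
        R1=Ro.from_matrix(M); T.append(R0.inv().apply(p-P)*1000); W.append((R0.inv()*R1).as_rotvec()); P,R0=p,R1
    for t,w in zip(T,W): print(np.round(t,1),np.round(w,3))
E
python3 - <<'E'
from h import *
th0=.265
P=[pose(th0,np.pi/2-th0,g) for g in (8,4,0)]
for th in np.linspace(th0,np.pi/2,25)[1:]: P.append(pose(th,np.pi/2-th))
rows(P[:14]); print(pose(th0,np.pi/2-th0)[0])
E
```

```text
[-4.7  3.5  9. ] [0.005 0.001 0.175]
[-4.  0. -0.] [0. 0. 0.]
[-4.  0. -0.] [0. 0. 0.]
[-6.4 -0.8  0. ] [ 0.     0.    -0.054]
[-6.4 -0.8 -0. ] [ 0.     0.    -0.054]
[-6.4 -0.8  0. ] [ 0.    -0.    -0.054]
[-6.4 -0.8 -0. ] [-0.    -0.    -0.054]
[-6.4 -0.8  0. ] [-0.     0.    -0.054]
[-6.4 -0.8 -0. ] [ 0.    -0.    -0.054]
[-6.4 -0.8 -0. ] [-0.    -0.    -0.054]
[-6.4 -0.8  0. ] [-0.     0.    -0.054]
[-6.4 -0.8  0. ] [ 0.    -0.    -0.054]
[-6.4 -0.8 -0. ] [-0.    -0.    -0.054]
[-6.4 -0.8  0. ] [ 0.    -0.    -0.054]
[ 0.531 -0.138  0.042]
```

Call:
{"fn": "play_rows", "kwargs": {"translation": [[-3,0,0],[-4,0,0],[-4,0,0],[-4,0,0],[-4,0,0],[-4,0,0],[-4,0,0],[-4,0,0],[-3,0,0],[0,0,0]], "turn": [[0,0,0],[0,0,0],[0,0,0],[0,0,0],[0,0,0],[0,0,0],[0,0,0],[0,0,0],[0,0,0],[0,0,0]], "fingers": [-1,-1,-1,-1,-1,-1,-1,-1,-1,-1]}}

```text
time: 10.85
position: [0.5221, -0.1323, 0.0631]
tool_rot: [-0.394, 1.528, -0.295]
ft_force: [-0.2, 0.2, 0.1]
grip_width: 0.006
```

Run:
```python
from h import *
s=ctrl.get_state(); print(s["position"],s["joint_positions"],s["ft_force"])
a=ctrl.get_image("side")[110:220,240:360];b=ctrl.get_image("scene")[130:240,230:350]
cv2.imwrite("pics/b9.png",cv2.resize(np.hstack([a,b]),None,fx=3.3,fy=3.3,interpolation=cv2.INTER_CUBIC))
th0=np.pi/2-np.arcsin(Ro.from_rotvec(s["tool_rot"]).as_matrix()[1,1]); print("th for flat",th0,"expected TCP",pose(th0,np.pi/2-th0)[0])
P=[pose(th,np.pi/2-th) for th in np.linspace(th0,np.pi/2,21)[1:]]
rows(P[:10])
```

```text
[ 0.522 -0.132  0.063] [ 1.14   0.948 -0.685  1.487 -0.351  1.557  0.686] [-0.236  0.228  0.088]
th for flat 0.444961618919687 expected TCP [ 0.531 -0.134  0.063]
[-5.5 -2.7  8.7] [ 0.004  0.002 -0.062]
[-6.6 -0.8 -0. ] [ 0.    -0.    -0.056]
[-6.6 -0.8 -0. ] [ 0.    -0.    -0.056]
[-6.6 -0.8  0. ] [ 0.     0.    -0.056]
[-6.6 -0.8  0. ] [ 0.    -0.    -0.056]
[-6.6 -0.8 -0. ] [ 0.    -0.    -0.056]
[-6.6 -0.8  0. ] [-0.     0.    -0.056]
[-6.6 -0.8 -0. ] [-0.     0.    -0.056]
[-6.6 -0.8 -0. ] [ 0.    -0.    -0.056]
[-6.6 -0.8  0. ] [ 0.    -0.    -0.056]
```

View pics/b9.png

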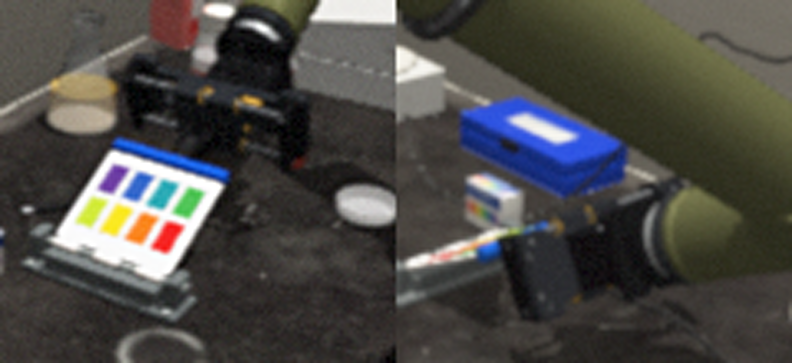

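The card has started to rise: its bead is about 5 px higher in the side view. Continuing along the arc.

Call:
{"fn": "play_rows", "kwargs": {"translation": [[-6.5,-0.8,0],[-6.5,-0.8,0],[-6.5,-0.8,0],[-6.5,-0.8,0],[-6.5,-0.8,0],[-6.5,-0.8,0],[-6.5,-0.8,0],[-6.5,-0.8,0],[-6.5,-0.8,0],[-6.5,-0.8,0]], "turn": [[0,0,-0.056],[0,0,-0.056],[0,0,-0.056],[0,0,-0.056],[0,0,-0.056],[0,0,-0.056],[0,0,-0.056],[0,0,-0.056],[0,0,-0.056],[0,0,-0.056]], "fingers": [-1,-1,-1,-1,-1,-1,-1,-1,-1,-1]}}

```text
time: 11.78
position: [0.5195, -0.0978, 0.1167]
tool_rot: [-0.824, 1.394, -0.733]
ft_force: [1.1, -1.6, -0.2]
grip_width: -0.0
```

Run:
```python
from h import *
s=ctrl.get_state(); print(s["position"],s["joint_positions"],s["ft_force"])
a=ctrl.get_image("side")[90:220,220:360];b=ctrl.get_image("scene")[110:240,220:360]
cv2.imwrite("pics/b10.png",cv2.resize(np.hstack([a,b]),None,fx=2.8,fy=2.8,interpolation=cv2.INTER_CUBIC))
th0=np.pi/2-np.arcsin(Ro.from_rotvec(s["tool_rot"]).as_matrix()[1,1]); print("th for flat",th0,"expected TCP",pose(th0,np.pi/2-th0)[0])
P=[pose(th,np.pi/2-th) for th in np.linspace(th0,np.pi/2,11)[1:]]
rows(P[:10])
```

```text
[ 0.519 -0.098  0.117] [ 1.047  0.464 -0.726  1.717 -0.223  1.31   0.488] [ 1.097 -1.577 -0.157]
th for flat 1.0049040644346676 expected TCP [ 0.529 -0.098  0.117]
[-2.2 -1.9  8.2] [ 0.003  0.01  -0.059]
[-6.6 -0.8 -0. ] [ 0.     0.    -0.057]
[-6.6 -0.8 -0. ] [ 0.    -0.    -0.057]
[-6.6 -0.8 -0. ] [ 0.    -0.    -0.057]
[-6.6 -0.8  0. ] [ 0.    -0.    -0.057]
[-6.6 -0.8  0. ] [-0.     0.    -0.057]
[-6.6 -0.8 -0. ] [ 0.     0.    -0.057]
[-6.6 -0.8  0. ] [-0.    -0.    -0.057]
[-6.6 -0.8  0. ] [ 0.    -0.    -0.057]
[-6.6 -0.8 -0. ] [-0.     0.    -0.057]
```

View pics/b10.png

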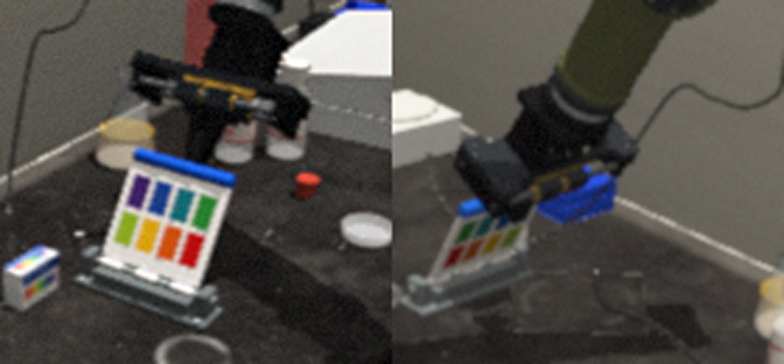

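The card follows at about 57° and the box stays clear. On to upright.

Call:
{"fn": "play_rows", "kwargs": {"translation": [[-6.5,-0.8,0],[-6.5,-0.8,0],[-6.5,-0.8,0],[-6.5,-0.8,0],[-6.5,-0.8,0],[-6.5,-0.8,0],[-6.5,-0.8,0],[-6.5,-0.8,0],[-6.5,-0.8,0],[-6.5,-0.8,0]], "turn": [[0,0,-0.057],[0,0,-0.057],[0,0,-0.057],[0,0,-0.057],[0,0,-0.057],[0,0,-0.057],[0,0,-0.057],[0,0,-0.057],[0,0,-0.057],[0,0,-0.057]], "fingers": [-1,-1,-1,-1,-1,-1,-1,-1,-1,-1]}}

```text
time: 12.72
position: [0.5158, -0.0403, 0.1436]
tool_rot: [-1.24, 1.163, -1.164]
ft_force: [0.3, -0.4, 0.7]
grip_width: 0.006
```

Run:
```python
from h import *
s=ctrl.get_state(); print(s["position"],s["joint_positions"],s["ft_force"]); print(Ro.from_rotvec(s["tool_rot"]).as_matrix())
print("expected TCP",pose(np.pi/2,0)[0])
P=[pose(th,0) for th in np.radians(np.linspace(90,180,31)[1:])]
rows(P); print(P[-1][0])
```

```text
[ 0.516 -0.04   0.144] [ 0.753  0.16  -0.783  1.855  0.124  1.176 -0.009] [ 0.258 -0.414  0.701]
[[ 0.062 -0.001  0.998]
 [-0.998 -0.002  0.062]
 [ 0.002 -1.    -0.001]]
expected TCP [ 0.525 -0.038  0.145]
[-7.6 -2.7  9.3] [0.001 0.002 0.002]
[-6.2  0.1 -0. ] [0. 0. 0.]
[-6.2  0.4  0. ] [0. 0. 0.]
[-6.2  0.7  0. ] [0. 0. 0.]
[-6.1  1.  -0. ] [0. 0. 0.]
[-6.   1.4 -0. ] [0. 0. 0.]
[-6.   1.7  0. ] [0. 0. 0.]
[-5.9  2.   0. ] [0. 0. 0.]
[-5.8  2.3 -0. ] [0. 0. 0.]
[-5.6  2.6 -0. ] [0. 0. 0.]
[-5.5  2.9 -0. ] [0. 0. 0.]
[-5.3  3.2  0. ] [0. 0. 0.]
[-5.2  3.4 -0. ] [0. 0. 0.]
[-5.   3.7  0. ] [0. 0. 0.]
[-4.8  3.9 -0. ] [0. 0. 0.]
[-4.6  4.2  0. ] [0. 0. 0.]
[-4.3  4.4  0. ] [0. 0. 0.]
[-4.1  4.6 -0. ] [0. 0. 0.]
[-3.8  4.9  0. ] [0. 0. 0.]
[-3.6  5.  -0. ] [0. 0. 0.]
[-3.3  5.2 -0. ] [0. 0. 0.]
[-3.   5.4  0. ] [0. 0. 0.]
[-2.8  5.5 -0. ] [0. 0. 0.]
[-2.5  5.7  0. ] [0. 0. 0.]
[-2.2  5.8 -0. ] [0. 0. 0.]
[-1.8  5.9  0. ] [0. 0. 0.]
[-1.5  6.  -0. ] [0. 0. 0.]
[-1.2  6.1  0. ] [0. 0. 0.]
[-0.9  6.1 -0. ] [0. 0. 0.]
[-0.6  6.2 -0. ] [0. 0. 0.]
[0.517 0.087 0.036]
```

Call:
{"fn": "play_rows", "kwargs": {"translation": [[-7.5,-1,0],[-6.2,0,0],[-6.2,0.4,0],[-6.2,0.7,0],[-6.1,1,0],[-6,1.4,0],[-6,1.7,0],[-5.9,2,0],[-5.8,2.3,0],[-5.6,2.6,0]], "turn": [[0,0,0],[0,0,0],[0,0,0],[0,0,0],[0,0,0],[0,0,0],[0,0,0],[0,0,0],[0,0,0],[0,0,0]], "fingers": [-1,-1,-1,-1,-1,-1,-1,-1,-1,-1]}}

```text
time: 13.55
position: [0.512, 0.0224, 0.1325]
tool_rot: [-1.239, 1.162, -1.162]
ft_force: [0.7, -0.6, -0.5]
grip_width: 0.007
```

Run:
```python
from h import *
s=ctrl.get_state(); print(s["position"],s["ft_force"],pose(np.radians(120),0)[0])
a=ctrl.get_image("side")[70:220,200:360];b=ctrl.get_image("scene")[90:240,200:360]
cv2.imwrite("pics/b11.png",cv2.resize(np.hstack([a,b]),None,fx=2.4,fy=2.4,interpolation=cv2.INTER_CUBIC))
```

```text
[0.512 0.022 0.132] [ 0.722 -0.645 -0.544] [0.521 0.022 0.134]
```

View pics/b11.png

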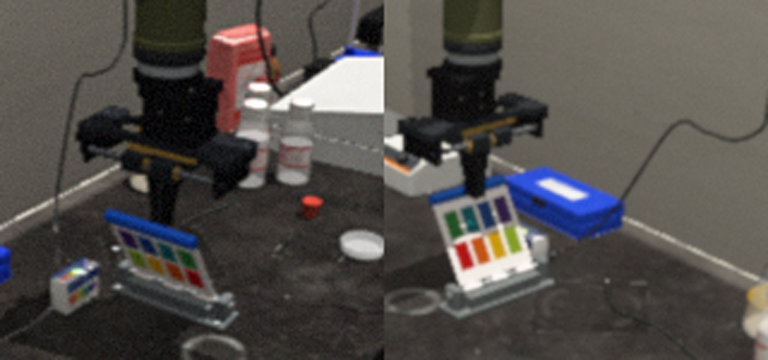

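The card is past upright, leaning left with the tip behind the bead, and the box is clear.

Call:
{"fn": "play_rows", "kwargs": {"translation": [[-5.5,2.9,0],[-5.3,3.2,0],[-5.2,3.4,0],[-5,3.7,0],[-4.8,3.9,0],[-4.6,4.2,0],[-4.3,4.4,0],[-4.1,4.6,0],[-3.8,4.9,0],[-3.6,5,0]], "turn": [[0,0,0],[0,0,0],[0,0,0],[0,0,0],[0,0,0],[0,0,0],[0,0,0],[0,0,0],[0,0,0],[0,0,0]], "fingers": [-1,-1,-1,-1,-1,-1,-1,-1,-1,-1]}}

```text
time: 14.48
position: [0.5091, 0.0683, 0.0921]
tool_rot: [-1.239, 1.162, -1.162]
ft_force: [0.2, -0.9, -0.7]
grip_width: 0.008
```

Run:
```python
from h import *
s=ctrl.get_state(); print(s["position"],s["ft_force"],pose(np.radians(150),0)[0])
a=ctrl.get_image("side")[70:220,200:360];b=ctrl.get_image("scene")[90:240,200:360]
cv2.imwrite("pics/b12.png",cv2.resize(np.hstack([a,b]),None,fx=2.4,fy=2.4,interpolation=cv2.INTER_CUBIC))
```

```text
[0.509 0.068 0.092] [ 0.187 -0.855 -0.678] [0.519 0.068 0.094]
```

View pics/b12.png

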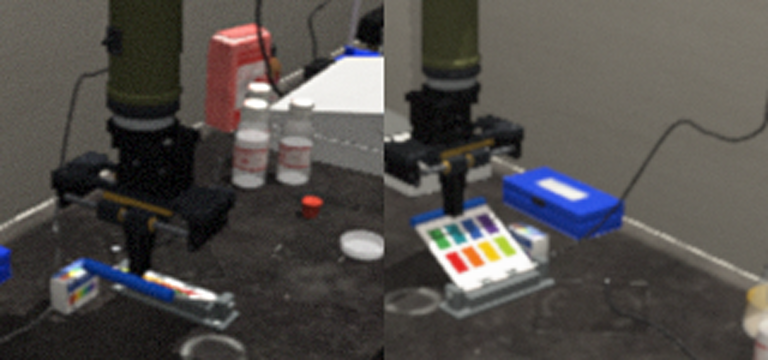

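The card is at about 140–150° with the tip on the bead. Last stretch of the arc.

Call:
{"fn": "play_rows", "kwargs": {"translation": [[-3.3,5.2,0],[-3,5.4,0],[-2.8,5.5,0],[-2.5,5.7,0],[-2.2,5.8,0],[-1.8,5.9,0],[-1.5,6,0],[-1.2,6,0],[-1,6,0],[-1,4,0]], "turn": [[0,0,0],[0,0,0],[0,0,0],[0,0,0],[0,0,0],[0,0,0],[0,0,0],[0,0,0],[0,0,0],[0,0,0]], "fingers": [-1,-1,-1,-1,-1,-1,-1,-1,-1,-1]}}

```text
time: 15.42
position: [0.5075, 0.0881, 0.0362]
tool_rot: [-1.24, 1.162, -1.162]
ft_force: [0.4, -0.7, 0.6]
grip_width: 0.008
```

Run:
```python
from h import *
s=ctrl.get_state(); print(s["position"],s["ft_force"],pose(np.radians(180),0)[0])
a=ctrl.get_image("side")[130:240,210:330];b=ctrl.get_image("scene")[140:250,200:320]
cv2.imwrite("pics/b13.png",cv2.resize(np.hstack([a,b]),None,fx=3.3,fy=3.3,interpolation=cv2.INTER_CUBIC))
```

```text
[0.507 0.088 0.036] [ 0.44  -0.677  0.647] [0.517 0.087 0.036]
```

View pics/b13.png

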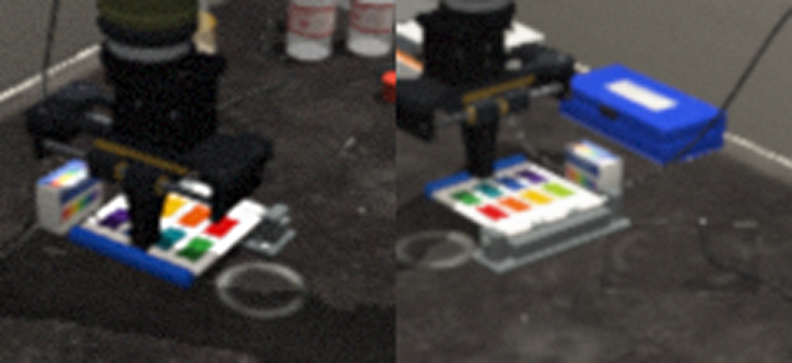

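The card looks nearly flat and there is no stop force yet. I'll press down gently to find the stop.

Call:
{"fn": "play_rows", "kwargs": {"translation": [[0,1,0],[0,1,0],[0,1,0],[0,1,0],[0,1,0],[0,1,0],[0,0,0],[0,0,0],[0,0,0],[0,0,0]], "turn": [[0,0,0],[0,0,0],[0,0,0],[0,0,0],[0,0,0],[0,0,0],[0,0,0],[0,0,0],[0,0,0],[0,0,0]], "fingers": [-1,-1,-1,-1,-1,-1,-1,-1,-1,-1]}}

```text
time: 16.35
position: [0.5088, 0.0869, 0.0324]
tool_rot: [-1.239, 1.16, -1.165]
ft_force: [-1.0, -4.4, 9.7]
grip_width: 0.004
```

It stops at 9.7 N with z = 0.032, where a flat card should be. I'll lift straight off and check.

Call:
{"fn": "play_rows", "kwargs": {"translation": [[0,-5,0],[0,-10,0],[0,-15,0],[5,-20,0],[10,-20,0],[15,-20,0],[20,-20,0],[20,-20,0],[20,-15,0],[15,-10,0]], "turn": [[0,0,0],[0,0,0],[0,0,0],[0,0,0],[0,0,0],[0,0,0],[0,0,0],[0,0,0],[0,0,0],[0,0,0]], "fingers": [-1,-1,-1,-1,-1,-1,-1,-1,-1,-1]}}

```text
time: 17.18
position: [0.5153, -0.018, 0.1885]
tool_rot: [-1.237, 1.16, -1.165]
ft_force: [0.8, -0.8, 0.2]
grip_width: 0.006
```

Run:
```python
from h import *
s=ctrl.get_state(); print(s["position"],s["ft_force"])
a=ctrl.get_image("side")[150:240,210:330];b=ctrl.get_image("scene")[160:250,190:310]
cv2.imwrite("pics/side14.png",cv2.resize(a,None,fx=6,fy=6,interpolation=cv2.INTER_CUBIC))
cv2.imwrite("pics/scene14.png",cv2.resize(b,None,fx=6,fy=6,interpolation=cv2.INTER_CUBIC))
cv2.imwrite("pics/wrist14.png",ctrl.get_image("wrist"))
```

```text
[ 0.515 -0.018  0.188] [ 0.783 -0.829  0.164]
```

View pics/side14.png

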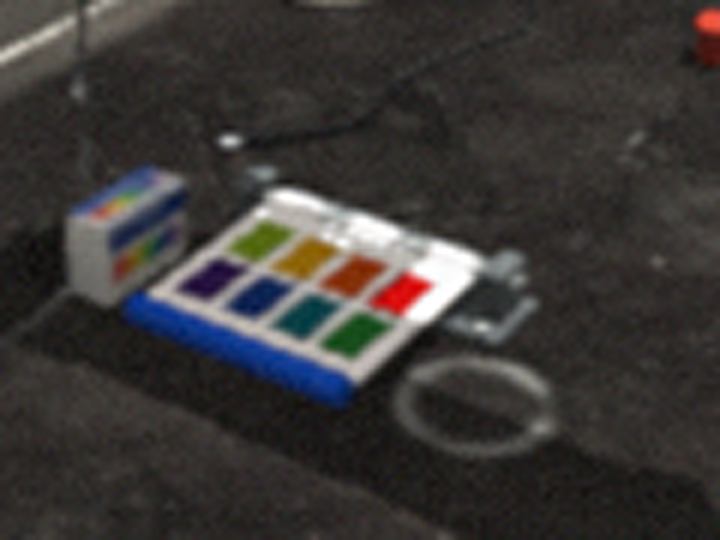

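View pics/scene14.png

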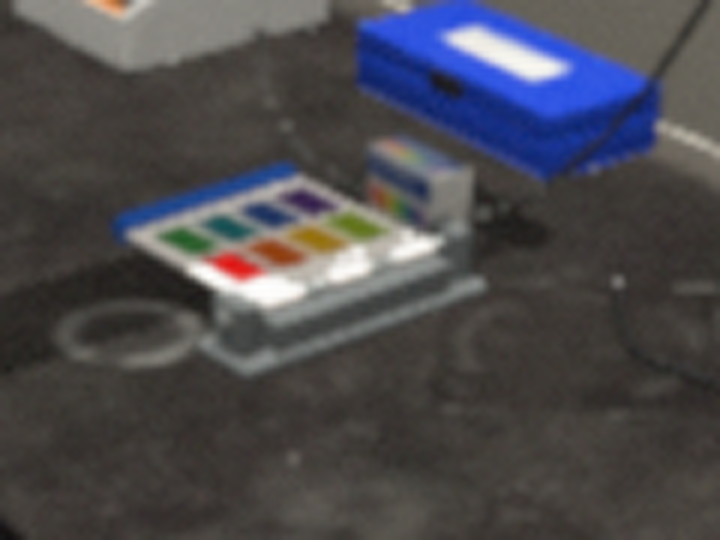

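View pics/wrist14.png

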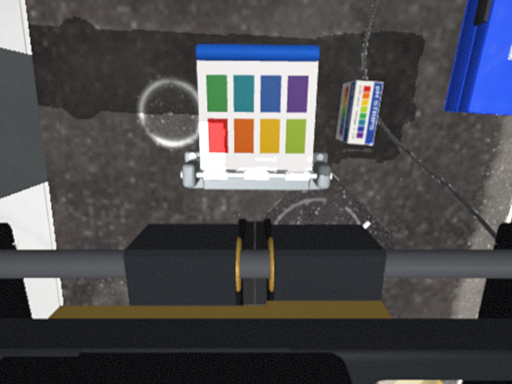

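The card looks flat on the left with the bead on the far left. Side view: bead (130,307) to (350,388) in the zoomed picture. Scene view: (122,225) to (292,172). I'll triangulate its height and the box.

Run:
```python
from h import *
s=lambda u,v:((u-2.5)/6+210,(v-2.5)/6+150)
c=lambda u,v:((u-2.5)/6+190,(v-2.5)/6+160)
def tri(a,b):
    o1,d1=ray("side",s(*a));o2,d2=ray("scene",c(*b))
    t=np.linalg.lstsq(np.column_stack([d1,-d2]),o2-o1,rcond=None)[0]
    return (o1+d1*t[0]+o2+d2*t[1])/2, np.linalg.norm(o1+d1*t[0]-o2-d2*t[1])
e=[tri((348,386),(124,228)),tri((132,308),(290,174))]
for x in e: print(x)
m=(e[0][0]+e[1][0])/2; h=np.array([.521,-.021,.028]); v=m-h; print("tilt above flat",np.arctan2(v[2],v[1]), np.linalg.norm(v[1:]))
# card patches plane: red patch centre & purple patch centre & green, yellow-green
for n,a,b in (("red",(402,294),(236,267)),("ygreen",(262,241),(358,226)),("purple",(211,278),(311,203)),("green",(357,334),(185,240))): print(n,tri(a,b))
f=lambda *p:np.array([onz("wrist",q,p[0]) for q in p[1:]])
b=f(.045,(350,80),(383,83),(374,144),(343,142)); print("box",b.mean(0)); 
for z in(.036,.045): print("bead w",f(z,(198,51),(319,51)))
print("stopper",onz("side",s(716,40),.012))
```

```text
(array([0.456, 0.097, 0.029]), np.float64(0.0011158149330667414))
(array([0.573, 0.106, 0.027]), np.float64(0.00034710565784713484))
tilt above flat 1.08577332736799e-06 0.122512809606973
red (array([0.477, 0.02 , 0.029]), np.float64(6.252853753706887e-05))
ygreen (array([0.559, 0.023, 0.029]), np.float64(0.0007735645020030709))
purple (array([0.558, 0.065, 0.028]), np.float64(0.00028997245980716163))
green (array([0.474, 0.063, 0.03 ]), np.float64(0.0007515957483619477))
box [0.617 0.055 0.045]
bead w [[0.455 0.102 0.036]
 [0.57  0.109 0.036]]
bead w [[0.457 0.101 0.045]
 [0.568 0.107 0.045]]
stopper [ 0.495 -0.352  0.012]
```

Card flat: bead height 28 mm at 122 mm from the hinge. The box is about 0.10 m along the spine, and the arm is clear. Handing in.

```bash
python3 -c "
from bench import ctrl
print(ctrl.close_job())"
```

```text
the job is handed in; nothing more can be done
None
```

The box is clear of the landing place and the card lies flat on the left. I handed the job in at about 17 s of the 61 s. The close call gives no verdict.

**What I did:**
- **Box:** I pushed it about 105 mm away from the robot along the worktop with two low fingertips. It stayed upright in the pictures taken along the way.
- **Card:** I tilted the tool about 65°, put the shut fingertips under the blue bead and lifted. I turned the tool with the card to upright, then followed the bead over and pressed it down until it stopped at about 10 N. Then I lifted the arm clear.

**Last checks:**
- **Card:** Triangulating from the side and scene views puts the bead at 27–29 mm height, 122 mm from the hinge axis. That is 0.00 rad off flat, and the colour patches are level at 28–30 mm.
- **Box:** It stands upright, about 0.10 m along the spine from the stand's middle (the limit is 0.073 m). Two wrist views of its centre differed by about 6 mm, well inside that margin.
- **Arm:** The tool was at 0.19 m height, touching nothing.
- **Stopper:** It measured within a few mm of its start.
- **Dish, flask and beaker:** I did not measure these again. The dish and flask looked unmoved in the pictures after the lift began, and the arm did not go near the beaker.

No check failed.

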